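# Close the sugar shaker and lift off its dust cap, strainer left seated

## Robot

A 6-joint arm with a two-finger parallel gripper is mounted at the origin on a cart in front of the work surface, level with it; the furniture and walls round the work are solid. World frame = base frame: x ahead of the robot, y to its left, z up, the work surface at z = 0. Lengths are in m, angles in rad, forces in N, time in s.
With the tool pointing down it reaches from about 0.325 to 0.775 m from the base axis. Payload 5.5 kg.
Tool frame: the origin (TCP) lies midway between the tips of the shut fingers; the grasp point (between the pads) lies 19 mm behind it; z points along the fingers, y is the line along which they close (so a half turn about z gives the same grasp; the last joint's range is limited). The gripper opens to 85 mm and grips with 20 to 120 N. Pads are 22 mm wide; open, the fingers measure 114 mm over their backs; the gripper's body (76 mm by 85 mm) begins 54 mm behind the grasp point. The pads swing forward as they close: fully open they stand 13 mm farther back than shut.
Start: joints at [-1.338, 0.091, 1.231, -0, 1.82, -0.057], TCP at [0.171, -0.575, 0.202] pointing down, gripper open.
Joint ranges: [-2.87, 2.87], [-0.86, 2.18], [0.17, 2.46], [-1.51, 4.65], [0.06, 2.69], [-2.65, 2.65]. Speed limits (rad/s): [2.57, 2.57, 3.01, 3.14, 3.14, 3.14].

## Interface

Orientations are given as [roll, pitch, yaw] about the fixed x, y, z axes, in that order (R = Rz(yaw) Ry(pitch) Rx(roll)).
In Python, from station import ctrl, imaging gives the robot as it stands.
- The arm moves only by the tool arm_command, never from a script. Its argument "targets" is a list of rows, each a list of 2 entries, a list of its own where there are three numbers: the shift along the tool's x, y, z each as a share of 800 mm, from -1 to 1, then the turn, a rotation vector about the tool's x, y, z each as a share of 2 rad, from -1 to 1. A call has 1 to 10 rows; each row is the pose to reach, as a shift and turn from the pose commanded when the call began, along the tool's axes at that moment; what a row does not reach only later rows make up. A row lasts 1/12 s, in which the tool goes at most 41.7 mm and 7.16 degrees, less where a joint would pass 70% of its speed; a pose out of reach is approached as far as the arm can. A call with a number of a shift or a turn outside -1 to 1 is refused whole. A call with a gripper value outside its range is refused whole. "jaw" is the closure in counts, from 0 (fully open) to 255 (shut), set as the call begins (left out, the last holds). The fingers move at their own pace and stop on an object; "grip_force" is the grip in N (left out, the last holds). Time passes only in rows, so rows that repeat a pose let the fingers close. It gives the time, the measured TCP pose, the force, the opening and the grip force at its end, in the units of the state.
- ctrl.get_state(): the state, without advancing time (a new reading comes with each control period).
- imaging.grab_frame(name): name is "scene" or "top"; returns a dict with "color" (420x560x3 uint8, red, green, blue), "fx", "fy", "cx", "cy" (pixels), "R" (3x3) and "t" (3): a world point X has camera coordinates R X + t. Camera axes: x right, y down, z forward; pixel columns grow to the right and rows downward; lengths in m; the calibration is good to about 2 mm. A picture is of the moment at which its call begins. There is no depth.
- ctrl.job_done(): hands the job in; it is judged then, once.
The state is a dict: "time_s": time; "qpos": joint angles; "qd": joint speeds; "effort": joint torques, N m; "eef_pos": TCP position; "ee_rot": TCP orientation; "force": force on the tool from outside, world axes, zero at the start; "ft_torque": the same for the moment, N m; "width": finger opening in m; "grip_force": force on a finger pad.
Only numpy, scipy, OpenCV 4.12 (cv2) and the standard library are available. Lean on these libraries where they do the work, as an engineer would, in place of code of your own. Each camera call takes 0.05 s, during which the arm holds its last target. There are 200 camera calls.

## Task

Get the sugar shaker ready for dusting the brioche: draw the long scoop out of the open shaker and stand it, cup down, in the green-and-white mug, then pick up the strainer lid by its knurled steel skirt with the white dust cap still on it, set both together on the shaker's neck with the skirt fully home, and let go. Then lift the dust cap alone off the strainer lid, which must stay seated and undisturbed, and finish while still holding the cap in the air well clear above it. Set things down rather than dropping them, keep the shaker and the mug upright and the other things where they are, and do not part the cap from the strainer lid before the lid is home.

Things in the scene. Friction and masses are not known exactly. Their poses are not given: they have to be found in the camera images.
- shaker: Open steel sugar shaker without its lid, a loose straight round can, 450 g, standing upright. 60 mm across, shoulder 78 mm up, then a narrower neck 53 mm across and 16 mm high (its last 4 mm taper to 50 mm), so 94 mm tall; bore 49 mm (46 mm at the rim), floor 3 mm up. Origin: centre of its underside, z up.
- shaker_neck (a point): Centre of the shaker's mouth, 94 mm above its underside, level with the rim of the neck. z up. The lid's skirt rests on the shoulder 16 mm below this point.
- scoop: Long-handled sugar scoop, 50 g, standing upright in the shaker at the start: a flat-bottomed round steel cup 25 mm across and 28 mm high, with a straight upright steel rod (5.6 mm thick) at one side, offset 14 mm along the scoop's +x, and on the rod a round beech grip 11 to 16 mm thick from 98 to 169 mm above the underside. Origin: centre of the cup's underside, z up along the handle. See the two scoop points.
- scoop_grip (a point): Middle of the scoop's beech grip, 135 mm above the underside of the scoop's cup and 14 mm beside that cup's centre line; about 15 mm thick here.
- scoop_foot (a point): Centre of the underside of the scoop's cup (the foot it stands on). z points up along the handle.
- strainer: Steel strainer lid of the shaker, 100 g, standing on the counter with its dust cap on. Skirt 60 mm across outside (knurled), 56 mm inside, 26 mm high; it slips over the shaker's neck with 1.5 mm to spare all round and rests with its lower edge on the shoulder. On top a 6 mm wide step, then a raised perforated top 47 mm across and 10 mm high, which the cap covers. Origin: centre of the skirt's lower edge, z up.
- strainer_rim (a point): Point on the axis of the strainer lid, half-way up its skirt, 13 mm above the skirt's lower edge. z up. With the lid fully home it lies 3 mm below the shaker's mouth point.
- dust_cap: White plastic dust cap, 30 g, an upturned cup 54 mm across outside, 50 mm inside, 38 mm high; it stands loose on the strainer lid's step, over the raised perforated top (1.5 mm to spare all round). Narrower than the skirt below it, so fingers that close on the skirt do not touch the cap. Origin: centre of its lower edge, z up.
- dust_cap_center (a point): Centre of the dust cap, 19 mm above its lower edge and 19 mm below its top; 32 mm above the strainer_rim point while the cap is on.
- cup: Green-and-white mug, 250 g, 64 mm across, 48 mm tall, with a handle towards its -y; empty. Its bowl narrows from about 50 mm inside at the mouth to about 28 mm at its floor, which lies 8 mm above the underside. Origin on the underside, 11.5 mm from the bowl's axis towards the handle.
- cup_mouth (a point): Centre of the mug's mouth, 48 mm above its underside. z up.
- jam_jar: Bystander: jam jar with red lid, 65 mm across, 97 mm tall. Origin: centre of its underside.
- nut_jar: Bystander: jar with dark lid, 64 mm across, 99 mm tall. Origin: centre of its underside.
- timer: Bystander: wind-up kitchen timer, 64 mm across, 56 mm tall. Origin: centre of its underside.
Things that resemble listed ones, but are neither listed nor needed, are in the scene too. What is shaped like the strainer but yellow is not meant.

How it is judged:
By the outcome, as a careful person would: the job done as asked, in the order asked, and still so for the second after the job is handed in, while the arm keeps its last pose, push and grip.
It also fails if it takes over 62 s, if anything falls off the work surface, if the arm or the gripper's body presses on something with over 40 N, if the wrist force passes 120 N, or if a joint passes its speed limit or range.

## Working session

There is one attempt and no reset: what is moved stays moved. The work goes in short steps, Python scripts to look and compute and a tool call to move; the robot and the scene stay as the last step left them, time stands still between calls to the robot, and variables do not carry over. Pictures are saved under pics/ and viewed, at most 10 in all, crops included, and the job is handed in when it is done.

Besides the shell and the picture viewer there is one more tool, called after ">>>" as a command line: name --argument value ..., lists and objects as JSON in quotes. arm_command: Moves the arm, as the interface text tells. Shift numbers are shares of 800 mm and turn numbers shares of 2 rad, none past 1 either way. Its arguments: {"type":"object","properties":{"targets":{"type":"array","items":{"type":"array"}},"jaw":{"type":"number"},"grip_force":{"type":"number"}},"required":["targets"]}

```bash
ls; mkdir -p pics; cat > h.py <<'E'
from station import ctrl, imaging
import numpy as np, cv2
def grab(n,f=None):
    d=imaging.grab_frame(n)
    if f: cv2.imwrite('pics/'+f,d['color'][:,:,::-1])
    return d
def ray(d,u,v):
    R=np.array(d['R']);t=np.array(d['t'])
    return -R.T@t, R.T@np.array([(u-d['cx'])/d['fx'],(v-d['cy'])/d['fy'],1])
def atz(d,u,v,z):
    c,r=ray(d,u,v); return c+r*(z-c[2])/r[2]
def proj(d,X):
    p=np.array(d['R'])@np.array(X)+np.array(d['t']); return d['fx']*p[0]/p[2]+d['cx'],d['fy']*p[1]/p[2]+d['cy']
E
python3 - <<'E'
from h import *
a=grab('scene')['color'];b=grab('top')
cv2.imwrite('pics/s1.png',a[:,:,::-1]);cv2.imwrite('pics/t1.png',b['color'][:,:,::-1])
d=imaging.grab_frame('scene')
for x in(b,d):print(-np.array(x['R']).T@x['t'],np.round(x['R'],2).tolist(),x['fx'],x['cx'],x['cy'])
print(ctrl.get_state())
E
```

```text
pics
[ 0.32097013 -0.01424752  1.30012608] [[-0.01, -1.0, -0.03], [-0.98, 0.02, -0.17], [0.17, 0.03, -0.98]] 536.5651364461085 275.85410263164306 205.51496485497552
[-0.40660695  0.54585046  0.60391527] [[-0.49, -0.87, 0.01], [-0.36, 0.2, -0.91], [0.79, -0.45, -0.41]] 525.8655529911791 282.9558611305262 204.93405669059584
{'time_s': 0.15, 'qpos': array([-1.33768553e+00,  9.17191598e-02,  1.23159311e+00, -2.98533567e-05,
        1.81978142e+00, -5.66988271e-02]), 'qd': array([ 5.57057126e-04, -1.48352984e-03, -4.63399110e-03,  3.54382727e-04,
       -1.35521274e-03,  8.28111811e-05]), 'effort': array([ 1.38740383e-03, -4.59371102e+01, -4.18526351e+01, -1.33696008e-04,
        9.55896685e-03, -1.95206155e-05]), 'eef_pos': array([ 0.17139412, -0.57474456,  0.20119986]), 'ee_rot': array([-3.14009239e+00, -5.61639662e-05,  2.89802246e-01]), 'force': array([-0.59921948,  0.68740728, -0.35307989]), 'ft_torque': array([ 0.00268748, -0.04633826,  0.02090007]), 'grip_force': 0.0, 'width': 0.0857607788037361}
```

View pics/s1.png

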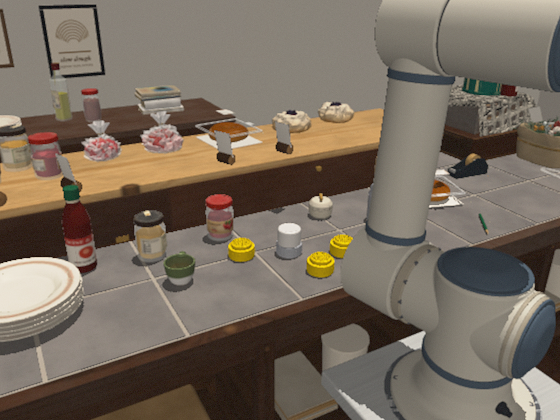

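View pics/t1.png

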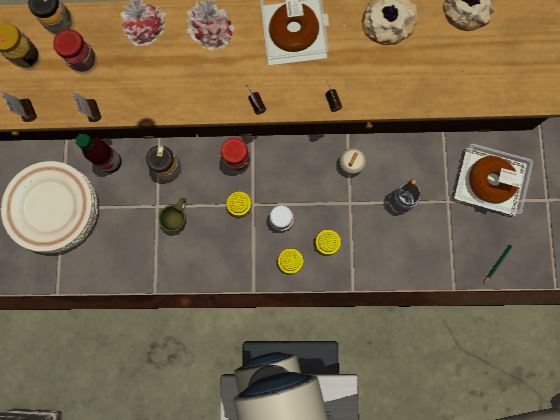

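The scene picture shows the mug at (180,267), the white-capped strainer at (289,240) and the yellow look-alikes at (241,249), (320,264) and (341,245). The arm hides the shaker.

In the top picture:
- The shaker with the scoop is at (405,198), with the grip end near (413,183).
- The capped strainer is at (281,218). The yellow decoys are at (238,203), (290,261) and (328,242).
- The mug is at (173,218). Its look-alikes are the jars at (162,160) and (235,153) and the timer at (352,161).

I'll check these choices in a close crop.

```bash
python3 - <<'E'
from h import *
d=imaging.grab_frame('top');c=d['color'][:,:,::-1]
A=cv2.resize(c[165:225,370:440],None,fx=5.7,fy=5.7,interpolation=cv2.INTER_CUBIC)[:342,:399]
B=cv2.resize(c[190:250,250:320],None,fx=5.7,fy=5.7,interpolation=cv2.INTER_CUBIC)[:342,:399]
C=cv2.resize(c[190:235,150:220],None,fx=5.7,fy=5.7,interpolation=cv2.INTER_CUBIC)[:256,:399]
o=np.zeros((598,798,3),np.uint8);o[:342,:399]=A;o[:342,399:]=B;o[342:598,:399]=C
cv2.imwrite('pics/c1.png',o)
for n,u,v,z in[('shaker rim',405,198,.094),('capTop',281,218,.064),('mug',173,218,.048),('grip',413,183,.175),('timer',352,161,.056),('jam',235,153,.097),('nut',162,160,.099),('y1',238,203,.03),('y2',290,261,.03),('y3',328,242,.03)]:
  print(n,atz(d,u,v,z).round(3),n)
E
```

```text
shaker rim [ 0.548 -0.273  0.094] shaker rim
capTop [0.511 0.01  0.064] capTop
mug [0.518 0.266 0.048] mug
grip [ 0.565 -0.275  0.175] grip
timer [ 0.647 -0.161  0.056] timer
jam [0.66  0.114 0.097] jam
nut [0.646 0.284 0.099] nut
y1 [0.554 0.113 0.03 ] y1
y2 [ 0.413 -0.01   0.03 ] y2
y3 [ 0.457 -0.1    0.03 ] y3
```

View pics/c1.png

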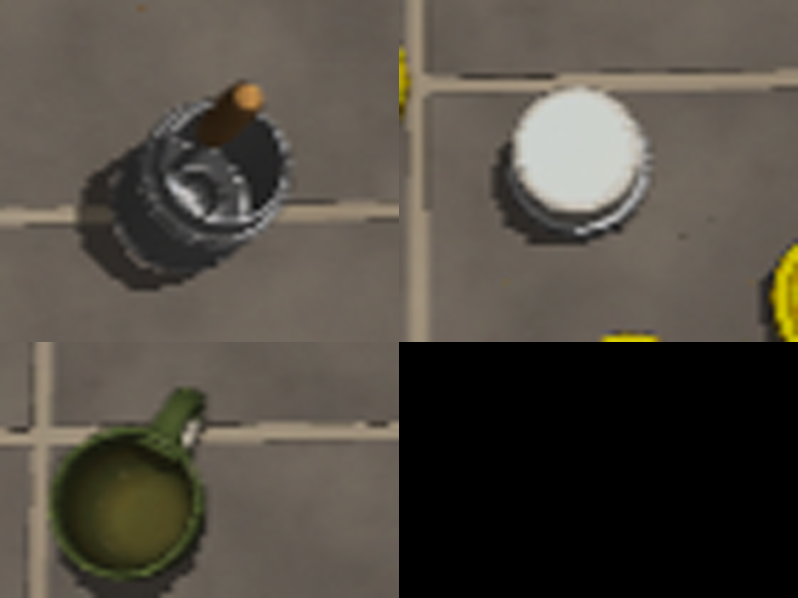

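The close crop confirms the choices. In full-image pixels:
- The shaker rim is centred at (408.2,195.2).
- The scoop cup is at about (406,198), and the grip top at (413.7,182).
- The cap top is at (281.2,216.3), with the steel skirt visible under it.
- The mug mouth is at (172.3,218.1), with its handle toward the upper right at (183,201).

```bash
python3 - <<'E'
from h import *
d=imaging.grab_frame('top')
for n,u,v,z in[('rim',408.2,195.2,.094),('griptop',413.7,182,.172),('scoopcup',406,198.3,.031),('capTop',281.2,216.3,.064),('mug',172.3,218.1,.048),('mughandle',183,201,.035)]:
  print(n,atz(d,u,v,z).round(4))
s=ctrl.get_state();print(s['eef_pos'],s['ee_rot'],s['qpos'])
from scipy.spatial.transform import Rotation as Ro
print(Ro.from_euler('xyz',s['ee_rot']).as_matrix().round(3))
E
```

```text
rim [ 0.5542 -0.281   0.094 ]
griptop [ 0.5676 -0.277   0.172 ]
scoopcup [ 0.5589 -0.2893  0.031 ]
capTop [0.515 0.009 0.064]
mug [0.5173 0.2681 0.048 ]
mughandle [0.5607 0.246  0.035 ]
[ 0.17141205 -0.57483958  0.20153281] [-3.14065711e+00 -1.49640496e-05  2.89783236e-01] [-1.33768741e+00  9.14816115e-02  1.23125545e+00 -3.92634674e-05
  1.81979048e+00 -5.66839882e-02]
[[ 0.958  0.286 -0.   ]
 [ 0.286 -0.958  0.001]
 [ 0.    -0.001 -1.   ]]
```

>>> arm_command --targets '[[[0.581,-0.215,0],[0,0,0]],[[0.581,-0.215,0],[0,0,0]],[[0.581,-0.215,0],[0,0,0]],[[0.581,-0.215,0],[0,0,0]],[[0.581,-0.215,0],[0,0,0]],[[0.581,-0.215,0],[0,0,0]],[[0.581,-0.215,0],[0,0,0]],[[0.581,-0.215,0],[0,0,0]],[[0.581,-0.215,0],[0,0,0]],[[0.581,-0.215,0],[0,0,0]]]' --jaw 0

```text
time_s: 1.08
eef_pos: [0.506, -0.3232, 0.2021]
ee_rot: [3.141, -0.0, 0.29]
force: [1.2, -1.9, 0.0]
width: 0.0856
grip_force: 0.0
```

```bash
cat >> h.py <<'E'
from scipy.spatial.transform import Rotation as Ro
def plan(X):
    s=ctrl.get_state(); M=Ro.from_euler('xyz',s['ee_rot']).as_matrix()
    print(s['time_s'],np.round(s['eef_pos'],4),np.round(s['ee_rot'],4),'shift',np.round(M.T@(np.array(X)-s['eef_pos'])/.8,4))
E
python3 -c "
from h import *
plan([.5676,-.277,.2])"
```

```text
1.0833 [ 0.506  -0.3232  0.2021] [ 3.1413e+00 -1.0000e-04  2.8980e-01] shift [ 0.0903 -0.0333  0.0027]
```

>>> arm_command --targets '[[[0.09,-0.033,0],[0,0,0]],[[0.09,-0.033,0],[0,0,0]],[[0.09,-0.033,0],[0,0,0]],[[0.09,-0.033,0],[0,0,0]]]'

```text
time_s: 1.42
eef_pos: [0.5672, -0.2771, 0.2012]
ee_rot: [-3.141, 0.001, 0.293]
force: [-0.9, -0.2, -0.7]
width: 0.0855
grip_force: 0.0
```

```bash
python3 -c "
from h import *
plan([.5676,-.277,.119])
d=imaging.grab_frame('scene');c=d['color']
p=[proj(d,x) for x in([.5676,-.277,.172],[.5542,-.281,.094],[.5542,-.281,0],[.5676,-.277,.2])];print(np.round(p,1))
e=imaging.grab_frame('top');
A=cv2.resize(c[110:260,330:480],None,fx=2.66,fy=2.66)[:399,:399];B=cv2.resize(e['color'][120:270,330:480],None,fx=2.66,fy=2.66)[:399,:399]
cv2.imwrite('pics/c2.png',np.hstack([A,B])[:,:,::-1])"
```

```text
1.4167 [ 0.5672 -0.2771  0.2012] [-3.1406e+00  1.0000e-03  2.9330e-01] shift [6.000e-04 1.000e-04 1.027e-01]
[[379.5 156. ]
 [381.5 186.3]
 [378.5 219.4]
 [380.4 145.3]]
```

View pics/c2.png

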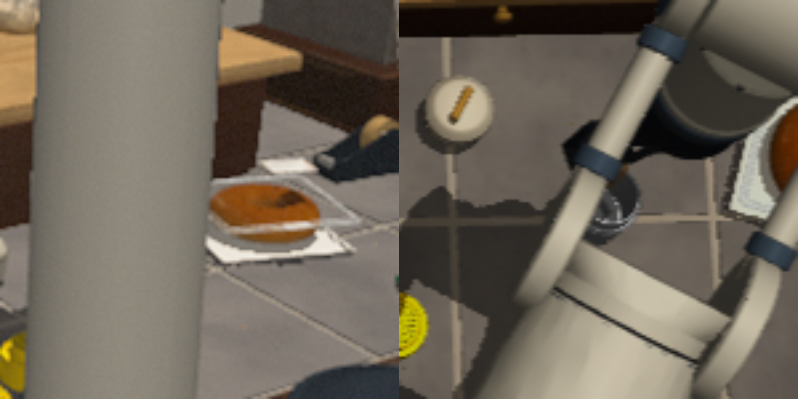

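The upper arm hides the shaker in the scene view and the gripper hides the grip from above. The rim is still visible near top pixel (408,197), which agrees with the measurement, so I'm descending.

>>> arm_command --targets '[[[0,0,0.05],[0,0,0]],[[0,0,0.1],[0,0,0]],[[0,0,0.1],[0,0,0]],[[0,0,0.1],[0,0,0]],[[0,0,0.1],[0,0,0]]]'

```text
time_s: 1.93
eef_pos: [0.5662, -0.2802, 0.1249]
ee_rot: [3.139, -0.002, 0.288]
force: [0.7, -0.0, 0.9]
width: 0.0855
grip_force: 0.0
```

>>> arm_command --targets '[[[0,0,0],[0,0,0]],[[0,0,0],[0,0,0]],[[0,0,0],[0,0,0]],[[0,0,0],[0,0,0]],[[0,0,0],[0,0,0]],[[0,0,0],[0,0,0]],[[0,0,0],[0,0,0]],[[0,0,0],[0,0,0]],[[0,0,0],[0,0,0]],[[0,0,0],[0,0,0]]]' --jaw 255 --grip_force 35

```text
time_s: 2.77
eef_pos: [0.5663, -0.2787, 0.1226]
ee_rot: [3.141, -0.001, 0.29]
force: [0.3, 1.6, 4.0]
width: 0.0135
grip_force: 34.2
```

>>> arm_command --targets '[[[0,0,-0.012],[0,0,0]],[[0,0,-0.03],[0,0,0]],[[0,0,-0.06],[0,0,0]],[[0,0,-0.09],[0,0,0]],[[0,0,-0.12],[0,0,0]],[[0,0,-0.15],[0,0,0]],[[0,0,-0.175],[0,0,0]],[[0,0,-0.175],[0,0,0]],[[0,0,-0.175],[0,0,0]]]'

```text
time_s: 3.52
eef_pos: [0.5664, -0.2793, 0.2634]
ee_rot: [3.139, -0.002, 0.29]
force: [-0.0, 0.1, -1.6]
width: 0.013
grip_force: 34.2
```

```bash
python3 -c "
from h import *
plan([.5676,.268,.262])
c=imaging.grab_frame('scene')['color'];e=imaging.grab_frame('top')['color']
A=cv2.resize(c[80:280,300:500],None,fx=2,fy=2);B=cv2.resize(e[100:300,310:510],None,fx=2,fy=2)
cv2.imwrite('pics/c3.png',np.hstack([A,B])[:,:,::-1])"
```

```text
3.5167 [ 0.5664 -0.2793  0.2634] [ 3.1394e+00 -1.7000e-03  2.8960e-01] shift [ 0.1967 -0.6553  0.0007]
```

View pics/c3.png

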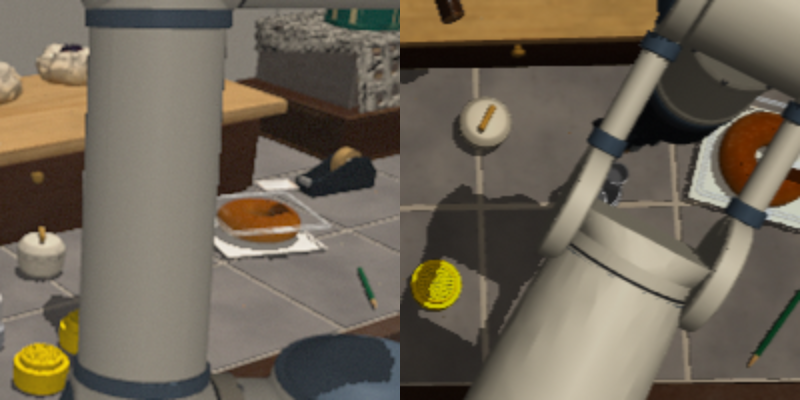

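The view of the scoop is blocked again. In the top crop it seems to have left the shaker, which still stands at about (613,185) in the crop. I'll carry it to the mug, where the scene camera sees freely.

>>> arm_command --targets '[[[0.02,-0.09,0],[0,0,0]],[[0.152,-0.6825,0],[0,0,0]],[[0.152,-0.6825,0],[0,0,0]],[[0.152,-0.6825,0],[0,0,0]],[[0.152,-0.6825,0],[0,0,0]],[[0.152,-0.6825,0],[0,0,0]],[[0.152,-0.6825,0],[0,0,0]],[[0.152,-0.6825,0],[0,0,0]],[[0.152,-0.6825,0],[0,0,0]],[[0.152,-0.6825,0],[0,0,0]]]'

```text
time_s: 4.45
eef_pos: [0.5354, 0.1385, 0.2598]
ee_rot: [-3.141, 0.003, 0.29]
force: [1.8, 0.1, -0.5]
width: 0.0129
grip_force: 34.3
```

```bash
python3 -c "
from h import *
plan([.526,.279,.262])"
```

```text
4.45 [0.5354 0.1385 0.2598] [-3.1414  0.0033  0.2896] shift [ 0.0388 -0.1716 -0.0028]
```

>>> arm_command --targets '[[[0.02,-0.086,-0.001],[0,0,0]],[[0.03,-0.135,-0.001],[0,0,0]],[[0.038,-0.172,-0.001],[0,0,0]],[[0.038,-0.172,-0.001],[0,0,0]],[[0.038,-0.172,-0.001],[0,0,0]],[[0.038,-0.172,-0.001],[0,0,0]]]'

```text
time_s: 4.95
eef_pos: [0.5257, 0.2778, 0.2605]
ee_rot: [3.141, 0.004, 0.292]
force: [-0.8, -0.4, -0.9]
width: 0.0135
grip_force: 34.4
```

```bash
python3 -c "
from h import *
plan([.526,.279,.262])
d=imaging.grab_frame('scene');e=imaging.grab_frame('top')
s=ctrl.get_state();x,y,z=s['eef_pos']
for q in([x,y,z+.019],[x,y,z+.019-.11],[.5173,.2681,.048]):print(np.round(proj(d,q),1),np.round(proj(e,q),1))
cv2.imwrite('pics/c4.png',np.hstack([cv2.resize(d['color'][150:300,110:260],None,fx=4,fy=4,interpolation=cv2.INTER_CUBIC)[:,100:500],cv2.resize(e['color'][150:300,110:260],None,fx=4,fy=4)[:,100:500]])[:,:,::-1])"
```

```text
4.95 [0.5257 0.2778 0.2605] [3.1405 0.0038 0.2917] shift [ 0.0008 -0.0014 -0.0019]
[166.4 152.8] [142.  195.5]
[171.1 205.7] [156.1 205.4]
[181.1 260.6] [172.3 218.1]
```

View pics/c4.png

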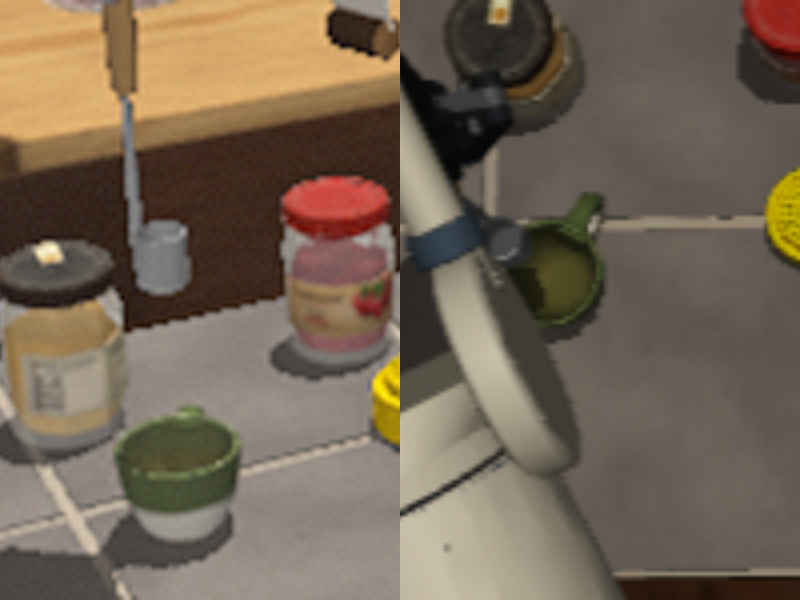

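The scoop hangs upright with its rod straight. In the scene the cup's foot is at (175.7,221) and the cup mouth at (175.5,207.8). From above the cup is at about (161.8,210.5). The mug mouth in the scene is at (180,261), where I predicted it.

```bash
python3 -c "
from h import *
d=imaging.grab_frame('scene');e=imaging.grab_frame('top')
print(atz(d,175.75,220.3,.141),atz(d,175.5,207.8,.169),atz(e,161.75,210.5,.169),atz(d,180,261.2,.048))
c1,r1=ray(d,175.5,207.8);c2,r2=ray(e,161.75,210.5)
s=np.linalg.lstsq(np.c_[r1,-r2],c2-c1,rcond=None)[0];print(c1+r1*s[0],c2+r2*s[1])
"
```

```text
[0.51845308 0.27166178 0.141     ] [0.51648723 0.27059672 0.169     ] [0.5152591  0.26403938 0.169     ] [0.51587665 0.27086698 0.048     ]
[0.51814553 0.27010224 0.16821869] [0.51569539 0.2646643  0.16645996]
```

>>> arm_command --targets '[[[0,-0.001,0.03],[0,0,0]],[[0,-0.001,0.06],[0,0,0]],[[0,-0.001,0.09],[0,0,0]],[[0,-0.001,0.115],[0,0,0]],[[0,-0.001,0.13],[0,0,0]],[[0,-0.001,0.145],[0,0,0]],[[0,-0.001,0.152],[0,0,0]],[[0,-0.001,0.152],[0,0,0]],[[0,-0.001,0.152],[0,0,0]]]'

```text
time_s: 5.9
eef_pos: [0.5266, 0.278, 0.1422]
ee_rot: [-3.141, -0.001, 0.289]
force: [-0.1, -0.2, 0.6]
width: 0.0133
grip_force: 34.4
```

>>> arm_command --targets '[[[0,0,0.003],[0,0,0]],[[0,0,0.006],[0,0,0]],[[0,0,0.008],[0,0,0]],[[0,0,0.008],[0,0,0]],[[0,0,0.008],[0,0,0]]]'

```text
time_s: 6.32
eef_pos: [0.5262, 0.2781, 0.1349]
ee_rot: [3.142, -0.0, 0.29]
force: [0.7, -0.2, -0.2]
width: 0.0132
grip_force: 34.4
```

>>> arm_command --targets '[[[0,0,0.003],[0,0,0]],[[0,0,0.006],[0,0,0]],[[0,0,0.006],[0,0,0]],[[0,0,0.006],[0,0,0]]]'

```text
time_s: 6.65
eef_pos: [0.5261, 0.278, 0.1297]
ee_rot: [3.141, 0.001, 0.29]
force: [0.3, 0.8, -0.5]
width: 0.013
grip_force: 34.4
```

>>> arm_command --targets '[[[0,0,0.002],[0,0,0]],[[0,0,0.003],[0,0,0]],[[0,0,0.003],[0,0,0]],[[0,0,0.003],[0,0,0]]]'

```text
time_s: 6.98
eef_pos: [0.5262, 0.278, 0.1276]
ee_rot: [-3.142, 0.0, 0.29]
force: [-0.0, 0.3, -0.8]
width: 0.0133
grip_force: 34.4
```

>>> arm_command --targets '[[[0,0,0.002],[0,0,0]],[[0,0,0.002],[0,0,0]],[[0,0,0.002],[0,0,0]]]'

```text
time_s: 7.23
eef_pos: [0.5266, 0.2783, 0.127]
ee_rot: [-3.141, -0.002, 0.29]
force: [0.9, 0.8, 3.9]
width: 0.0133
grip_force: 34.7
```

```bash
python3 -c "
from h import *
s=ctrl.get_state();print(s['eef_pos'],s['force'])
d=imaging.grab_frame('scene')
cv2.imwrite('pics/c5.png',cv2.resize(d['color'][170:310,120:260],None,fx=4,fy=4,interpolation=cv2.INTER_CUBIC)[:,:,::-1])"
```

```text
[0.52658944 0.27830541 0.12697162] [0.85716232 0.78074693 3.88595909]
```

View pics/c5.png

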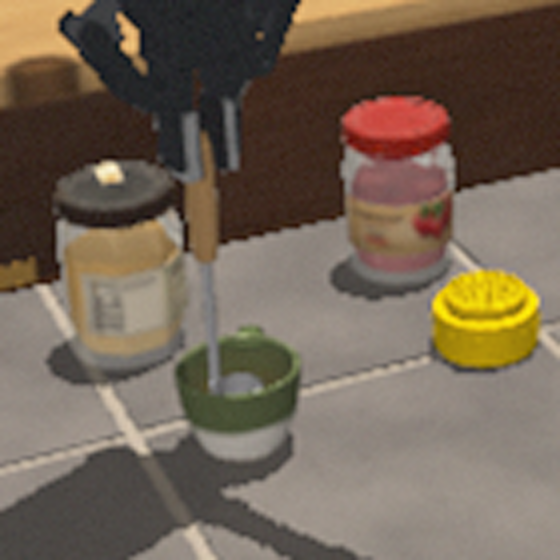

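The scoop stands in the mug with its rod at crop (210,340), and contact came at the expected height with 3.9 N. Releasing now.

>>> arm_command --targets '[[[0,0,-0.001],[0,0,0]],[[0,0,-0.001],[0,0,0]],[[0,0,-0.001],[0,0,0]],[[0,0,-0.001],[0,0,0]],[[0,0,-0.001],[0,0,0]],[[0,0,-0.001],[0,0,0]],[[0,0,-0.001],[0,0,0]]]' --jaw 0

```text
time_s: 7.87
eef_pos: [0.5262, 0.2781, 0.1268]
ee_rot: [3.142, 0.0, 0.29]
force: [1.0, 0.2, -1.0]
width: 0.0853
grip_force: 0.0
```

>>> arm_command --targets '[[[0,0,-0.03],[0,0,0]],[[0,0,-0.06],[0,0,0]],[[0,0,-0.1],[0,0,0]],[[0,0,-0.14],[0,0,0]],[[0,0,-0.14],[0,0,0]],[[0,0,-0.14],[0,0,0]]]'

```text
time_s: 8.37
eef_pos: [0.5271, 0.2785, 0.242]
ee_rot: [-3.141, -0.006, 0.29]
force: [-0.1, -0.7, -0.3]
width: 0.0854
grip_force: 0.0
```

```bash
python3 -c "
from h import *
plan([.515,.009,.14])
d=imaging.grab_frame('scene')
cv2.imwrite('pics/c6.png',np.hstack([cv2.resize(d['color'][180:310,130:230],None,fx=4,fy=4,interpolation=cv2.INTER_CUBIC),cv2.resize(d['color'][180:310,240:340],None,fx=4,fy=4,interpolation=cv2.INTER_CUBIC)])[:,:,::-1])"
```

```text
8.3667 [0.5271 0.2785 0.242 ] [-3.1408 -0.0056  0.2898] shift [-0.1115  0.3186  0.1267]
```

View pics/c6.png

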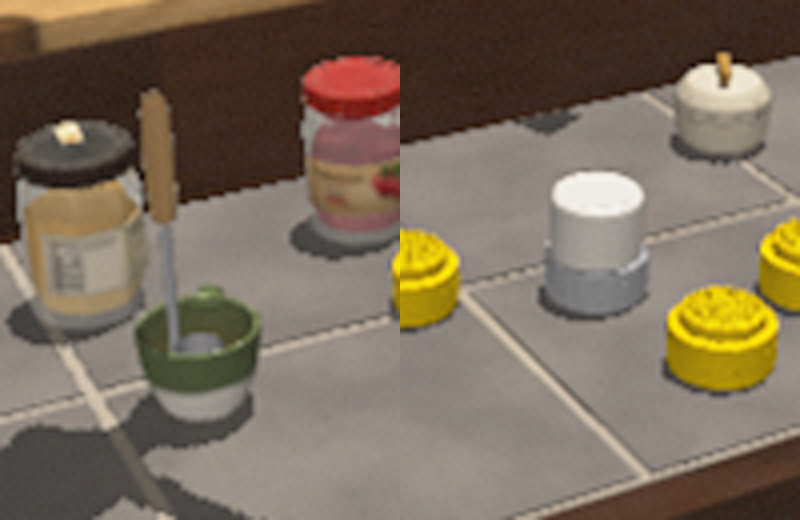

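The scoop stands on its own in the mug, leaning slightly against the bowl. The strainer's cap top is at crop (598,193), scene pixel (289.5,228.2), and the skirt runs from crop x 543 to 648.

```bash
python3 -c "
from h import *
d=imaging.grab_frame('scene');e=imaging.grab_frame('top')
c1,r1=ray(d,289.5,228.2);c2,r2=ray(e,281.2,216.3)
print(atz(d,289.5,228.2,.064))
s=np.linalg.lstsq(np.c_[r1,-r2],c2-c1,rcond=None)[0];print(c1+r1*s[0],c2+r2*s[1])
plan([.514,.011,.12])"
```

```text
[0.51184747 0.01319338 0.064     ]
[0.51637746 0.01056622 0.06133704] [0.51541111 0.009082   0.06115743]
8.5167 [0.5258 0.2779 0.2371] [3.1412e+00 2.7000e-03 2.8980e-01] shift [-0.1091  0.3154  0.1467]
```

>>> arm_command --targets '[[[-0.015,0.045,0],[0,0,0]],[[-0.03,0.09,0],[0,0,0]],[[-0.045,0.135,0.0],[0,0,0]],[[-0.06,0.18,0.03],[0,0,0]],[[-0.08,0.23,0.06],[0,0,0]],[[-0.1,0.28,0.09],[0,0,0]],[[-0.109,0.316,0.12],[0,0,0]],[[-0.109,0.316,0.12],[0,0,0]],[[-0.109,0.316,0.12],[0,0,0]],[[-0.109,0.316,0.12],[0,0,0]]]'

```text
time_s: 9.35
eef_pos: [0.5142, 0.0109, 0.1415]
ee_rot: [-3.14, 0.003, 0.288]
force: [0.8, 0.7, 1.6]
width: 0.0855
grip_force: 0.0
```

```bash
python3 -c "
from h import *
plan([.5145,.0105,-.002])"
```

```text
9.35 [0.5142 0.0109 0.1415] [-3.1399e+00  2.5000e-03  2.8830e-01] shift [0.0007 0.0009 0.1793]
```

>>> arm_command --targets '[[[0,0,0.04],[0,0,0]],[[0,0,0.08],[0,0,0]],[[0,0,0.12],[0,0,0]],[[0,0,0.15],[0,0,0]],[[0,0,0.17],[0,0,0]],[[0,0,0.177],[0,0,0]],[[0,0,0.177],[0,0,0]],[[0,0,0.177],[0,0,0]],[[0,0,0.177],[0,0,0]]]'

```text
time_s: 10.1
eef_pos: [0.5164, 0.0114, 0.0036]
ee_rot: [3.141, -0.003, 0.291]
force: [0.1, -1.1, -0.7]
width: 0.0857
grip_force: 0.0
```

>>> arm_command --targets '[[[0,0,0],[0,0,0]],[[0,0,0],[0,0,0]],[[0,0,0],[0,0,0]],[[0,0,0],[0,0,0]],[[0,0,0],[0,0,0]],[[0,0,0],[0,0,0]]]' --jaw 255 --grip_force 40

```text
time_s: 10.6
eef_pos: [0.5157, 0.0109, 0.0026]
ee_rot: [3.141, -0.002, 0.29]
force: [-1.2, 0.4, 5.7]
width: 0.0529
grip_force: 41.9
```

```bash
python3 -c "
from h import *
plan([.5145,.0105,.0]);s=ctrl.get_state();print(s['force'],s['ft_torque'])
d=imaging.grab_frame('scene')
cv2.imwrite('pics/c7.png',cv2.resize(d['color'][160:300,220:360],None,fx=4,fy=4,interpolation=cv2.INTER_CUBIC)[:,:,::-1])"
```

```text
10.6 [0.5157 0.0109 0.0026] [ 3.1411e+00 -2.1000e-03  2.8970e-01] shift [-0.0016  0.      0.0033]
[-1.1924645   0.37441187  5.68215887] [0.04751361 0.11020277 0.02617757]
```

View pics/c7.png

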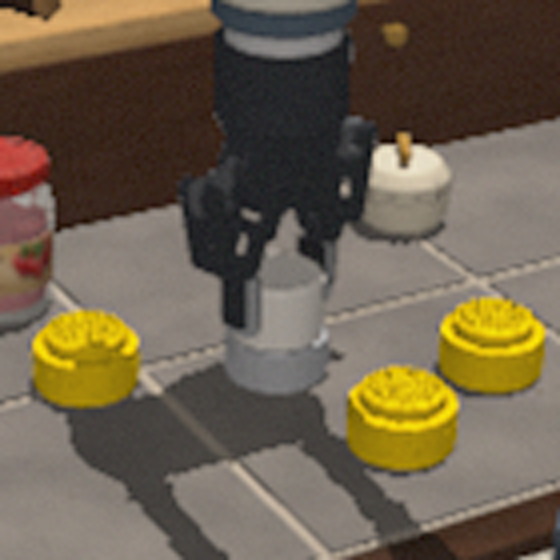

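The fingers have closed on the cap rather than the skirt: the left fingertip ends at crop (240,325), just above the skirt top, and the width of 52.9 mm matches the cap. The cap is still on. I'll work out the real height of the tips before opening.

```bash
python3 -c "
from h import *
d=imaging.grab_frame('scene')
for r in(.027,.030,.034):
  for z in(0.004,.01,.02,.026,.03):
    p=np.array([.5157,.0109,z])+r*np.array([-.286,.958,0]);u,v=proj(d,p);print(r,z,round((u-220)*4),round((v-160)*4))
for z in(0,.026,.064):
  u,v=proj(d,[.5157,.0109,z]);print('axis',z,round((u-220)*4),round((v-160)*4))
"
```

```text
0.027 0.004 244 378
0.027 0.01 244 369
0.027 0.02 244 354
0.027 0.026 244 344
0.027 0.03 244 338
0.03 0.004 241 380
0.03 0.01 241 371
0.03 0.02 241 355
0.03 0.026 241 346
0.03 0.03 241 340
0.034 0.004 236 382
0.034 0.01 236 373
0.034 0.02 236 358
0.034 0.026 236 349
0.034 0.03 236 342
axis 0 277 368
axis 0.026 277 328
axis 0.064 278 269
```

By the picture the fingertips sit about 0.035 m up, roughly 25 mm higher than the TCP reading suggests, and the earlier mug picture shows the same. I'll open, go down about 24 mm in steps while watching the force, and close again. A width of about 60 mm will confirm the skirt.

>>> arm_command --targets '[[[0,0,0],[0,0,0]],[[0,0,0],[0,0,0]],[[0,0,0],[0,0,0]],[[0,0,0],[0,0,0]],[[0,0,0],[0,0,0]]]' --jaw 0

```text
time_s: 11.12
eef_pos: [0.5147, 0.0109, 0.0009]
ee_rot: [-3.141, 0.001, 0.29]
force: [0.4, 0.1, -0.6]
width: 0.0857
grip_force: 0.0
```

>>> arm_command --targets '[[[0,0,0.006],[0,0,0]],[[0,0,0.012],[0,0,0]],[[0,0,0.015],[0,0,0]],[[0,0,0.015],[0,0,0]],[[0,0,0.015],[0,0,0]]]'

```text
time_s: 11.53
eef_pos: [0.5145, 0.0109, -0.0113]
ee_rot: [-3.141, 0.001, 0.29]
force: [-0.2, 0.5, 0.6]
width: 0.0851
grip_force: 0.0
```

>>> arm_command --targets '[[[0,0,0.004],[0,0,0]],[[0,0,0.008],[0,0,0]],[[0,0,0.011],[0,0,0]],[[0,0,0.011],[0,0,0]],[[0,0,0.011],[0,0,0]]]'

```text
time_s: 11.95
eef_pos: [0.5147, 0.0109, -0.0198]
ee_rot: [-3.141, 0.0, 0.29]
force: [0.6, 0.0, 0.1]
width: 0.0855
grip_force: 0.0
```

```bash
python3 -c "
from h import *
s=ctrl.get_state();print(s['eef_pos'],s['force'])
d=imaging.grab_frame('scene')
cv2.imwrite('pics/c8.png',cv2.resize(d['color'][160:300,220:360],None,fx=4,fy=4,interpolation=cv2.INTER_CUBIC)[:,:,::-1])
# dark pixel bottoms per column left of skirt
g=d['color'].max(2)
for u in range(262,302,2): print(u,g[225:268:2,u].tolist())
"
```

```text
[ 0.51470999  0.01086978 -0.01979453] [0.64510618 0.01020501 0.08291587]
262 [126, 125, 110, 109, 109, 146, 146, 140, 140, 139, 141, 141, 102, 157, 144, 148, 73, 95, 93, 73, 72, 72]
264 [34, 33, 33, 38, 31, 127, 141, 141, 134, 135, 143, 140, 151, 142, 147, 91, 72, 74, 96, 92, 73, 72]
266 [40, 37, 34, 34, 40, 70, 146, 139, 133, 140, 140, 135, 138, 137, 112, 72, 71, 74, 77, 96, 96, 70]
268 [39, 100, 109, 29, 39, 31, 126, 139, 139, 137, 142, 117, 168, 142, 68, 73, 73, 73, 71, 76, 99, 93]
270 [41, 39, 38, 38, 34, 40, 71, 83, 82, 80, 81, 70, 144, 123, 68, 74, 73, 70, 73, 75, 78, 97]
272 [37, 38, 37, 38, 39, 40, 40, 35, 38, 35, 37, 35, 87, 103, 75, 71, 68, 72, 73, 72, 78, 77]
274 [38, 30, 47, 54, 39, 40, 37, 38, 37, 41, 41, 41, 37, 82, 70, 69, 71, 70, 73, 72, 74, 74]
276 [33, 104, 133, 86, 40, 40, 50, 73, 73, 71, 72, 70, 73, 109, 83, 72, 70, 71, 68, 72, 76, 76]
278 [42, 82, 42, 41, 39, 36, 72, 111, 108, 108, 111, 110, 109, 109, 109, 89, 69, 71, 70, 73, 73, 74]
280 [38, 41, 39, 36, 71, 118, 124, 114, 115, 115, 111, 96, 94, 105, 110, 117, 68, 69, 70, 71, 70, 73]
282 [41, 38, 51, 123, 150, 14
[... 359 characters left out ...]
130, 118, 120, 123, 125, 69, 72, 74, 74, 73]
290 [126, 124, 124, 121, 163, 156, 157, 157, 157, 156, 159, 140, 130, 120, 122, 121, 123, 72, 73, 70, 70, 71]
292 [126, 126, 127, 121, 158, 154, 153, 154, 154, 153, 155, 125, 123, 121, 118, 121, 118, 71, 72, 71, 70, 69]
294 [127, 125, 122, 137, 159, 151, 151, 151, 150, 152, 150, 126, 115, 111, 116, 116, 100, 69, 70, 71, 67, 68]
296 [130, 124, 124, 130, 152, 147, 146, 146, 144, 145, 146, 112, 115, 114, 115, 116, 84, 74, 71, 69, 67, 69]
298 [112, 130, 125, 147, 139, 139, 138, 136, 134, 133, 118, 110, 110, 111, 108, 101, 96, 71, 71, 70, 66, 67]
300 [25, 91, 126, 116, 113, 117, 120, 128, 110, 170, 142, 101, 106, 106, 100, 107, 150, 70, 71, 69, 70, 70]
```

>>> arm_command --targets '[[[0,0,0.004],[0,0,0]],[[0,0,0.008],[0,0,0]],[[0,0,0.01],[0,0,0]],[[0,0,0.01],[0,0,0]],[[0,0,0.01],[0,0,0]]]'

```text
time_s: 12.42
eef_pos: [0.5147, 0.0109, -0.0278]
ee_rot: [-3.141, 0.0, 0.29]
force: [-0.8, 0.4, 1.1]
width: 0.0851
grip_force: 0.0
```

>>> arm_command --targets '[[[0,0,0],[0,0,0]],[[0,0,0],[0,0,0]],[[0,0,0],[0,0,0]],[[0,0,0],[0,0,0]],[[0,0,0],[0,0,0]],[[0,0,0],[0,0,0]]]' --jaw 255 --grip_force 40

```text
time_s: 12.92
eef_pos: [0.5152, 0.0112, -0.0268]
ee_rot: [-3.141, -0.001, 0.29]
force: [-1.2, 1.3, 5.6]
width: 0.0589
grip_force: 41.7
```

```bash
python3 -c "
from h import *
s=ctrl.get_state();print(s['eef_pos'],s['force'])
d=imaging.grab_frame('scene')
cv2.imwrite('pics/c9.png',cv2.resize(d['color'][160:300,220:360],None,fx=4,fy=4,interpolation=cv2.INTER_CUBIC)[:,:,::-1])
g=d['color'].max(2)
for u in range(268,290,2): print(u,g[225:268:2,u].tolist())
"
```

```text
[ 0.5152163   0.01115507 -0.02679595] [-1.24502313  1.27063282  5.62548025]
268 [49, 39, 41, 35, 40, 35, 33, 123, 135, 135, 141, 117, 168, 144, 67, 72, 70, 71, 73, 80, 97, 95]
270 [48, 35, 40, 42, 40, 34, 36, 66, 139, 135, 140, 102, 152, 103, 71, 72, 72, 72, 74, 72, 78, 99]
272 [39, 34, 35, 35, 43, 42, 39, 33, 126, 140, 142, 168, 135, 105, 74, 70, 73, 71, 74, 75, 75, 76]
274 [38, 40, 42, 39, 35, 36, 39, 37, 50, 84, 82, 85, 80, 49, 71, 72, 73, 69, 74, 74, 75, 74]
276 [41, 39, 41, 40, 37, 40, 40, 40, 36, 38, 41, 37, 37, 36, 87, 73, 73, 74, 72, 71, 76, 76]
278 [35, 39, 38, 42, 94, 58, 37, 39, 35, 45, 41, 38, 35, 34, 44, 90, 69, 69, 70, 71, 75, 76]
280 [103, 35, 35, 127, 102, 63, 42, 39, 39, 74, 74, 76, 73, 70, 84, 113, 71, 73, 72, 71, 70, 71]
282 [117, 63, 36, 39, 37, 41, 38, 33, 71, 110, 111, 111, 109, 108, 109, 107, 92, 69, 68, 71, 71, 71]
284 [67, 61, 43, 39, 29, 49, 117, 136, 136, 125, 128, 106, 100, 98, 100, 111, 104, 70, 74, 71, 72, 74]
286 [41, 39, 34, 31, 145, 159, 157, 155, 157, 155, 157, 135, 124, 120, 120, 121, 119, 68, 71, 72, 73, 75]
288 [37, 31, 71, 101, 167, 155, 155, 156, 155, 151, 155, 139, 126, 121, 122, 122, 121, 68, 73, 73, 72, 72]
```

The width reads 58.9 mm. The reading runs about 1 mm low, so this is the 60 mm skirt, with the tips about 8 mm up. Lifting.

>>> arm_command --targets '[[[0,0,-0.006],[0,0,0]],[[0,0,-0.02],[0,0,0]],[[0,0,-0.04],[0,0,0]],[[0,0,-0.07],[0,0,0]],[[0,0,-0.1],[0,0,0]],[[0,0,-0.13],[0,0,0]],[[0,0,-0.15],[0,0,0]],[[0,0,-0.16],[0,0,0]],[[0,0,-0.16],[0,0,0]],[[0,0,-0.16],[0,0,0]]]'

```text
time_s: 13.8
eef_pos: [0.5148, 0.0108, 0.1002]
ee_rot: [3.141, 0.0, 0.29]
force: [0.5, 0.3, -1.8]
width: 0.0591
grip_force: 42.0
```

```bash
python3 -c "
from h import *
plan([.5542,-.281,.103])
d=imaging.grab_frame('scene');e=imaging.grab_frame('top')
o=np.hstack([cv2.resize(d['color'][150:290,260:400],None,fx=2.85,fy=2.85,interpolation=cv2.INTER_CUBIC),cv2.resize(e['color'][170:220,380:430],None,fx=8,fy=8,interpolation=cv2.INTER_CUBIC)[:399]])
cv2.imwrite('pics/c10.png',o[:,:,::-1])"
```

```text
13.8 [0.5148 0.0108 0.1002] [3.1415e+00 1.0000e-04 2.8970e-01] shift [-0.057   0.3636 -0.0035]
```

View pics/c10.png

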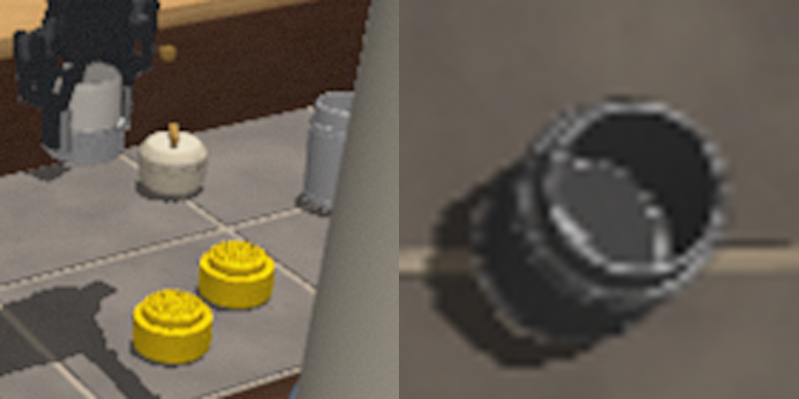

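The lid hangs level in the jaws with the cap on, at crop (92,120). The empty shaker stands upright, its rim centred at crop (635,186), top pixel (409.1,192.9). I'll refine that numerically.

```bash
python3 -c "
from h import *
e=imaging.grab_frame('top');d=imaging.grab_frame('scene')
print(atz(e,409.1,192.9,.094))
g=cv2.GaussianBlur(cv2.cvtColor(e['color'],cv2.COLOR_RGB2GRAY).astype(np.float32),(0,0),.7)
gm=np.hypot(cv2.Sobel(g,5,1,0),cv2.Sobel(g,5,0,1))
th=np.linspace(0,2*np.pi,120,endpoint=False)
def samp(im,x,y,r,z):
  P=np.array([proj(e,[x+r*np.cos(t),y+r*np.sin(t),z]) for t in th],np.float32)
  return cv2.remap(im,P[:,:1],P[:,1:],cv2.INTER_LINEAR)[:,0]
R=[]
for x in np.arange(.543,.570,.001):
  for y in np.arange(-.292,-.270,.001):
    R.append((samp(g,x,y,.0242,.094).mean()-samp(g,x,y,.0205,.094).mean(), samp(gm,x,y,.030,.078).mean()+samp(gm,x,y,.03,0).mean()+samp(gm,x,y,.025,.094).mean(),x,y))
R=np.array(R)
for k in(0,1):
  o=np.argsort(-R[:,k])[:6];print(R[o][:,[k,2,3]].round(4).tolist())
"
```

```text
[ 0.55946221 -0.28333747  0.094     ]
[[31.1998, 0.56, -0.285], [30.7143, 0.56, -0.284], [30.0325, 0.559, -0.285], [29.25, 0.559, -0.284], [27.9237, 0.56, -0.286], [27.3748, 0.561, -0.285]]
[[319.4346, 0.558, -0.282], [315.4164, 0.559, -0.282], [314.2116, 0.558, -0.283], [313.5402, 0.557, -0.283], [312.6583, 0.559, -0.281], [310.8893, 0.557, -0.282]]
```

>>> arm_command --targets '[[[-0.003,0.02,0],[0,0,0]],[[-0.008,0.06,0],[0,0,0]],[[-0.015,0.105,0],[0,0,0]],[[-0.022,0.155,0],[0,0,0]],[[-0.03,0.205,0],[0,0,0]],[[-0.037,0.255,0],[0,0,0]],[[-0.044,0.305,0],[0,0,0]],[[-0.049,0.345,0],[0,0,0]],[[-0.052,0.368,0],[0,0,0]],[[-0.052,0.368,0],[0,0,0]]]'

```text
time_s: 14.83
eef_pos: [0.5582, -0.2871, 0.0983]
ee_rot: [-3.141, 0.003, 0.285]
force: [-0.8, 1.0, -2.6]
width: 0.0588
grip_force: 42.2
```

>>> arm_command --targets '[[[0,0,0],[0,0,0]],[[0,0,0],[0,0,0]]]'

```text
time_s: 15.0
eef_pos: [0.5588, -0.2822, 0.0995]
ee_rot: [-3.14, 0.001, 0.29]
force: [-0.0, 0.6, -1.2]
width: 0.0593
grip_force: 42.2
```

```bash
python3 -c "
from h import *
plan([.559,-.2835,.072])"
```

```text
15.0 [ 0.5588 -0.2822  0.0995] [-3.1398e+00  1.0000e-03  2.9010e-01] shift [-0.0002  0.0017  0.0343]
```

>>> arm_command --targets '[[[0,0.001,0.012],[0,0,0]],[[0,0.001,0.024],[0,0,0]],[[0,0.001,0.033],[0,0,0]],[[0,0.001,0.033],[0,0,0]],[[0,0.001,0.033],[0,0,0]]]'

```text
time_s: 15.42
eef_pos: [0.5588, -0.283, 0.0727]
ee_rot: [-3.14, 0.002, 0.29]
force: [0.1, 0.1, -1.2]
width: 0.059
grip_force: 42.2
```

>>> arm_command --targets '[[[0,0,0.003],[0,0,0]],[[0,0,0.006],[0,0,0]],[[0,0,0.006],[0,0,0]],[[0,0,0.006],[0,0,0]]]'

```text
time_s: 15.75
eef_pos: [0.5594, -0.2839, 0.0694]
ee_rot: [3.142, -0.0, 0.29]
force: [-0.1, -1.4, -1.9]
width: 0.0589
grip_force: 42.2
```

>>> arm_command --targets '[[[0,0,0.002],[0,0,0]],[[0,0,0.004],[0,0,0]],[[0,0,0.004],[0,0,0]],[[0,0,0.004],[0,0,0]]]'

```text
time_s: 16.08
eef_pos: [0.5593, -0.2839, 0.0659]
ee_rot: [-3.141, 0.0, 0.29]
force: [0.0, -0.5, -1.3]
width: 0.0591
grip_force: 42.2
```

>>> arm_command --targets '[[[0,0,0.002],[0,0,0]],[[0,0,0.004],[0,0,0]],[[0,0,0.004],[0,0,0]],[[0,0,0.004],[0,0,0]]]'

```text
time_s: 16.42
eef_pos: [0.5593, -0.2838, 0.0633]
ee_rot: [-3.142, -0.0, 0.29]
force: [-1.4, 0.4, 1.7]
width: 0.0586
grip_force: 42.5
```

>>> arm_command --targets '[[[0,0,0.002],[0,0,0]],[[0,0,0.003],[0,0,0]],[[0,0,0.003],[0,0,0]],[[0,0,0.003],[0,0,0]]]'

```text
time_s: 16.75
eef_pos: [0.5591, -0.2837, 0.0598]
ee_rot: [-3.141, 0.001, 0.29]
force: [-1.4, 0.7, -1.1]
width: 0.0586
grip_force: 42.4
```

```bash
python3 -c "
from h import *
s=ctrl.get_state();print(s['eef_pos'],s['force'],s['ft_torque'])"
```

```text
[ 0.55907063 -0.28370909  0.05977285] [-1.43143725  0.66666011 -1.07874743] [0.14828661 0.2952761  0.01300322]
```

>>> arm_command --targets '[[[0,0,0.002],[0,0,0]],[[0,0,0.004],[0,0,0]],[[0,0,0.005],[0,0,0]],[[0,0,0.005],[0,0,0]],[[0,0,0.005],[0,0,0]]]'

```text
time_s: 17.17
eef_pos: [0.5593, -0.2839, 0.0561]
ee_rot: [-3.141, 0.0, 0.29]
force: [-1.0, 0.3, -1.9]
width: 0.0588
grip_force: 42.3
```

>>> arm_command --targets '[[[0,0,0.002],[0,0,0]],[[0,0,0.004],[0,0,0]],[[0,0,0.004],[0,0,0]],[[0,0,0.004],[0,0,0]]]'

```text
time_s: 17.5
eef_pos: [0.5593, -0.2839, 0.0531]
ee_rot: [-3.141, 0.0, 0.29]
force: [-0.9, 0.7, -0.3]
width: 0.0589
grip_force: 42.4
```

>>> arm_command --targets '[[[0,0,0.002],[0,0,0]],[[0,0,0.003],[0,0,0]],[[0,0,0.003],[0,0,0]],[[0,0,0.003],[0,0,0]]]'

```text
time_s: 17.83
eef_pos: [0.5594, -0.2838, 0.0515]
ee_rot: [3.142, -0.0, 0.29]
force: [-4.1, 2.4, 3.8]
width: 0.059
grip_force: 42.8
```

>>> arm_command --targets '[[[0,0,0.001],[0,0,0]],[[0,0,0.002],[0,0,0]],[[0,0,0.002],[0,0,0]],[[0,0,0.002],[0,0,0]]]'

```text
time_s: 18.17
eef_pos: [0.5595, -0.2838, 0.0514]
ee_rot: [3.141, -0.001, 0.29]
force: [-7.1, 4.1, 9.3]
width: 0.0592
grip_force: 43.4
```

The lid met the shoulder at TCP height 0.0514 m, against 0.051 m expected when fully home. I'll ease the push and let go.

>>> arm_command --targets '[[[0,0,-0.001],[0,0,0]],[[0,0,-0.002],[0,0,0]],[[0,0,-0.002],[0,0,0]]]'

```text
time_s: 18.42
eef_pos: [0.5594, -0.2838, 0.0515]
ee_rot: [3.141, -0.0, 0.29]
force: [-4.5, 4.0, 5.2]
width: 0.0589
grip_force: 43.0
```

>>> arm_command --targets '[[[0,0,0],[0,0,0]],[[0,0,0],[0,0,0]],[[0,0,0],[0,0,0]],[[0,0,0],[0,0,0]],[[0,0,0],[0,0,0]],[[0,0,0],[0,0,0]]]' --jaw 0

```text
time_s: 18.92
eef_pos: [0.5595, -0.284, 0.0507]
ee_rot: [3.142, -0.0, 0.29]
force: [0.2, 0.0, -0.3]
width: 0.0853
grip_force: 0.0
```

>>> arm_command --targets '[[[0,0,-0.01],[0,0,0]],[[0,0,-0.025],[0,0,0]],[[0,0,-0.042],[0,0,0]],[[0,0,-0.042],[0,0,0]],[[0,0,-0.042],[0,0,0]]]'

```text
time_s: 19.33
eef_pos: [0.5605, -0.2845, 0.0872]
ee_rot: [3.138, -0.003, 0.29]
force: [-0.2, -1.1, -0.3]
width: 0.0855
grip_force: 0.0
```

>>> arm_command --targets '[[[0,0,0],[0,0,0]],[[0,0,0],[0,0,0]],[[0,0,0],[0,0,0]],[[0,0,0],[0,0,0]],[[0,0,0],[0,0,0]],[[0,0,0],[0,0,0]],[[0,0,0],[0,0,0]]]' --jaw 255 --grip_force 25

```text
time_s: 19.92
eef_pos: [0.5592, -0.2838, 0.0841]
ee_rot: [-3.141, 0.0, 0.29]
force: [-0.0, 0.5, 0.1]
width: 0.0534
grip_force: 26.3
```

```bash
python3 -c "
from h import *
s=ctrl.get_state();print(s['eef_pos'],s['force'],s['ft_torque'])
e=grab('top','t9.png');d=grab('scene','s9.png')"
```

```text
[ 0.5592432  -0.2837987   0.08406721] [-0.01302389  0.47332673  0.06082992] [-0.05581003 -0.02576657 -0.01882169]
```

Width 53.4 mm means the cap is held, with no side force. Lifting straight up.

>>> arm_command --targets '[[[0,0,-0.003],[0,0,0]],[[0,0,-0.008],[0,0,0]],[[0,0,-0.015],[0,0,0]],[[0,0,-0.025],[0,0,0]],[[0,0,-0.045],[0,0,0]],[[0,0,-0.07],[0,0,0]],[[0,0,-0.1],[0,0,0]],[[0,0,-0.13],[0,0,0]],[[0,0,-0.15],[0,0,0]],[[0,0,-0.15],[0,0,0]]]'

```text
time_s: 20.85
eef_pos: [0.5608, -0.2847, 0.2109]
ee_rot: [3.135, -0.006, 0.29]
force: [0.4, -0.7, 0.4]
width: 0.0535
grip_force: 26.4
```

```bash
python3 -c "
from h import *
s=ctrl.get_state();print(s['eef_pos'],s['force'],s['width'])
e=grab('top','t10.png');d=grab('scene','s10.png')
x,y=.559,-.2835
for z in(0,.078,.104,.114):print(z,np.round(proj(e,[x,y,z]),1),np.round(proj(d,[x,y,z]),1), np.round(proj(d,[x-.015,y+.026,z]),1))
g=d['color'].max(2)
for v in range(150,230,4): print(v,g[v,350:400:2].tolist())
g=e['color'].max(2)
print()
for v in range(176,222,3): print(v,g[v,388:430:2].tolist())
"
```

```text
[ 0.56078899 -0.28468797  0.210902  ] [ 0.36076761 -0.65130282  0.41915068] 0.053502421861044945
0 [401.  200.7] [378.1 218.5] [373.7 222.8]
0.078 [407.7 194.5] [380.5 191.2] [376.2 195.2]
0.104 [410.1 192.2] [381.4 181.9] [377.  185.7]
0.114 [411.1 191.3] [381.7 178.2] [377.3 182. ]
150 [114, 119, 120, 126, 129, 131, 131, 135, 134, 137, 140, 139, 142, 143, 144, 146, 144, 143, 142, 140, 141, 140, 140, 137, 139]
154 [116, 120, 121, 128, 128, 129, 132, 132, 136, 135, 139, 138, 143, 140, 143, 144, 142, 145, 142, 142, 141, 139, 138, 138, 135]
158 [116, 119, 122, 129, 130, 130, 133, 135, 136, 137, 140, 140, 142, 143, 143, 143, 142, 144, 143, 139, 139, 142, 139, 139, 134]
162 [116, 123, 126, 129, 129, 130, 134, 135, 136, 138, 138, 139, 141, 141, 144, 144, 142, 142, 144, 142, 140, 139, 140, 139, 138]
166 [119, 121, 123, 128, 129, 132, 130, 137, 135, 137, 138, 139, 142, 143, 145, 145, 143, 144, 141, 140, 142, 141, 143, 135, 136]
170 [116, 120, 126, 129, 131, 132, 132, 136, 138, 138, 141, 140, 141, 143, 143, 145, 143, 143, 143, 139, 141, 140, 140, 137, 134]
174 [116, 119, 124, 125, 129, 135, 
[... 2706 characters left out ...]
1, 190, 161, 77, 78, 183, 188, 191, 108, 137, 136, 136, 135, 125]
206 [46, 46, 94, 187, 199, 199, 198, 197, 178, 82, 42, 48, 48, 96, 101, 104, 105, 105, 106, 108, 107]
209 [46, 85, 171, 199, 201, 202, 202, 192, 98, 42, 42, 61, 101, 99, 101, 104, 105, 107, 108, 107, 106]
212 [61, 149, 193, 195, 199, 201, 202, 120, 49, 96, 105, 106, 106, 105, 105, 108, 109, 111, 110, 108, 107]
215 [132, 183, 186, 190, 194, 198, 148, 130, 98, 96, 105, 107, 108, 107, 108, 111, 112, 111, 111, 110, 108]
218 [172, 176, 180, 184, 187, 160, 112, 133, 148, 159, 147, 93, 94, 109, 110, 112, 112, 110, 109, 107, 108]
221 [167, 170, 175, 178, 161, 96, 110, 128, 144, 157, 167, 175, 185, 137, 93, 99, 111, 109, 108, 109, 108]
```

The top view fits a seated lid: the shaker's right edge is now near column 423, where a seated skirt should be, against about 420 for the bare neck. The cap is held about 115 mm above it. I'll settle and hand in.

>>> arm_command --targets '[[[0,0,0],[0,0,0]],[[0,0,0],[0,0,0]],[[0,0,0],[0,0,0]],[[0,0,0],[0,0,0]]]'

```text
time_s: 21.28
eef_pos: [0.559, -0.2837, 0.2031]
ee_rot: [-3.14, 0.001, 0.29]
force: [-0.3, -0.5, -0.2]
width: 0.0533
grip_force: 26.4
```

```bash
python3 -c "
from h import *
s=ctrl.get_state();print(s['eef_pos'],s['width'],s['grip_force'])
print(ctrl.job_done())"
```

```text
[ 0.55902361 -0.28369412  0.2031144 ] 0.05327980796073239 26.367058753967285
the job is handed in; nothing more can be done
None
```

Handed in at about 21 s, no verdict returned: the scoop stands cup down in the mug, the strainer lid is home on the shaker (checked by contact height and the top camera's pixels, not by eye), and the gripper holds the cap about 11 cm above it; my first try at the skirt closed briefly on the cap instead, which stayed on the lid.

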